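Teach the set tilt of a tube rocker

ROBOT

A 6-joint arm with a two-finger parallel gripper is mounted at the origin on the work surface. World frame = base frame: x ahead of the robot, y to its left, z up, the work surface at z = 0. Lengths are in m, angles in rad, forces in N, time in s.
With the tool pointing down it reaches from about 0.275 to 0.75 m from the base axis. Payload 10.2 kg.
Tool frame: the origin (TCP) lies midway between the tips of the shut fingers; the grasp point (between the pads) lies grip_depth behind it (grip_depth is the distance from the TCP to the grasp point, in m); z points along the fingers, y is the direction in which the jaws open and shut (so a half turn about z gives the same grasp; the last joint's range is limited). The gripper opens to 85 mm and grips with 20 to 120 N. Pads are 22 mm wide; open, the fingers measure 114 mm over their backs; the gripper's body (76 mm by 85 mm) begins 54 mm behind the grasp point. The pads swing forward as they close: fully open they stand 13 mm farther back than shut.
Start: joints at [-1.386, 0.313, 1.498, -0, 1.331, -0.223], TCP at [0.208, -0.482, 0.231] pointing down, gripper open.
Joint ranges: [-2.94, 2.94], [-0.97, 2.17], [0.19, 2.56], [-1.23, 4.37], [0.02, 3.11], [-2.88, 2.88]. Speed limits (rad/s): [2.39, 2.39, 3.01, 3.14, 3.14, 3.14].

INTERFACE

Orientations are given as [roll, pitch, yaw] about the fixed x, y, z axes, in that order (R = Rz(yaw) Ry(pitch) Rx(roll)).
In Python, from plant import * gives the robot as it stands.
- The arm moves only by the tool play_rows, never from a script. Its argument "motion" is a list of rows, each a list of 3 entries, a list of its own where there are three numbers: the shift along the tool's x, y, z in m, then the turn, a rotation vector about the tool's x, y, z in degrees, then the gripper's target within -1 to 1 (shut at 1, half-way at 0, fully open at -1). In form: [[[dx, dy, dz], [ax, ay, az], hand], ...]. A call has exactly 5 rows; each row shifts and turns the pose as measured when the row begins, along the tool's axes as they then stand; what a row does not reach is not made up. A row lasts 1/8 s, in which the tool goes at most 62.5 mm and 10.7 degrees, less where a joint would pass 70% of its speed; a pose out of reach is approached as far as the arm can. A call with a gripper value outside its range is refused whole. The fingers move at their own pace and stop on an object; the grip force is fixed at half the most. Time passes only in rows, so rows that do not move let the fingers close, or fill a call up. It gives the time, the measured TCP pose, the force and the opening at its end, in the units of the state.
- state(): the state, without advancing time (a new reading comes with each control period).
- snapshot(name): name is "scene" or "top"; returns (picture, depth): 420x560x3 uint8, red, green, blue; 420x560 float32, m along the optical axis (not along the pixel's ray), 0 where there is no reading.
- camera_info(name): a dict with "fx", "fy", "cx", "cy" (pixels), "k1" (the pictures are not rectified: a ray, as slopes to the right and down, at radius r is drawn at 1 + k1 r^2 times it, then the intrinsics apply), "rvec" (rotation vector, rad) and "tvec" (3), from world to camera coordinates, as OpenCV has them. Camera axes: x right, y down, z forward; pixel columns grow to the right and rows downward; lengths in m; the calibration is good to about 2 mm. A picture is of the moment at which its call begins. camera_info takes no time and is no camera call.
- hand_in(): hands the job in, once; it reports no verdict.
The state is a dict: "time_s": time; "joints": joint angles; "joint_velocities": joint speeds; "joint_efforts": joint torques, N m; "ee_pos": TCP position; "tool_rot": TCP orientation; "force": force on the tool from outside, world axes, zero at the start; "wrist_torque": the same for the moment, N m; "width": finger opening in m.
Only numpy, scipy, OpenCV 4.12 (cv2) and the standard library are available. Lean on these libraries where they do the work, as an engineer would, in place of code of your own. Each camera call takes 0.05 s, during which the arm holds its last target. There are 200 camera calls.

TASK

The loaded tube rocker on the lab bench is resting on its stop on the handle side. Using only its black-gripped spring handle, raise the tray until the dial pointer is at the red set mark and keep it inside the red for 6 seconds so that the tilt sensor can store it, then lower the tray gently back onto the same stop and let go. The top-heavy tray wants to fall to either side: never let it slam or go over to the other stop, do not touch the tray or its load, and leave the bottles and the measuring cylinder on the bench alone.

Things in the scene. Friction and masses are not known exactly. Their poses are not given: they have to be found in the camera images.
- rocker_base: White base of the tube rocker, fixed, 300 x 230 mm, 35 mm high, with two upright cheeks at x = +-115 mm, 180 mm high. Origin: centre of the underside. x axis: parallel to the tilt axis, points to the dial (away from the robot); y axis: to the handle side (robot's left); z up. Yaw within 0.35 rad. The tilt axis runs along x, 170 mm above the origin.
- rocker (a joint): Tilt of tray and load about the base's x axis, rad: 0 level, positive handle side up. Stops at -0.38 (start, handle side down) and +0.38. Top-heavy. Nominal, about the axis: inertia 0.041 kg m2, gravity +0.55 N m per rad away from level, damping 0.008 N m s/rad, no dry friction. Hidden load masses change gravity by up to 20 % and add a constant torque up to +-0.05 N m.
- handle (a joint): Angle of the handle relative to the tray, rad, sense as the tilt (0 in line with the tray). A torsion spring (0.38 N m/rad, zero at 0, damping 0.02 N m s/rad) joins the two; stops at +-0.9. Handle angle in the world = rocker + handle. The spring is weaker than gravity: with the handle held still the tray still falls (time constant about 0.5 s). Handle 0.5 kg, counterweighted.
- handle_grip (a point): Centre of the black grip block in the middle of the handle's steel cross-bar: 50 mm along the bar, 18 mm thick, from 26 mm below to 20 mm above this point. Grip it from above, fingers on its +y and -y faces. It swings freely on the bar and hangs upright. The bar, 196 mm long, parallel to the base's x axis, has a thin arm at each end and runs on a circle of radius 240 mm about the tilt axis.
- pointer (a point): Point on the tilt axis, 132 mm along x from the base's centre, at the root of the black dial pointer (86 mm long, in front of the white dial on the far side). Its axes turn with the rocker: z along the pointer, y in the tray.
- mark (a joint): Where the red set mark stands on the dial, rad, same axis and sense as the tilt: the pointer is in the middle of the red when rocker = mark. Between -0.06 and 0.14, fixed during a run. The red is 0.2 rad wide.
- set_mark (a point): The red mark's frame, on the tilt axis; its z axis points through the middle of the red patch (18 x 26 mm, 86 mm from the axis).
- tray: Steel tray, 160 x 250 mm, blue ballast bars at both ends, with a white tube rack (140 x 90 mm, caps up to 112 mm above the axis) and two small amber bottles clamped on; 4 kg in all. Origin on the tilt axis, y to the handle side. Not to be touched.
- amber_bottle: Loose amber glass bottle, 76 mm diameter, 160 mm high, standing on the bench to the left; leave alone. Origin: centre of the underside.
- white_bottle: Loose white plastic bottle, 84 mm diameter, 200 mm high, on the bench to the left; leave alone. Origin: centre of the underside.
- measuring_cylinder: Loose measuring cylinder, foot 80 mm diameter, 224 mm high, on the bench to the left; leave alone. Origin: centre of the underside.

How it is judged:
On the way, in this order (a step that is already met when the one before it is completed fails the run):
1. the pointer is kept inside the red set mark (within 0.1 rad of its middle) for 6 s (angle between the y axis of pointer and the y axis of set_mark, either way round below 0.1 rad), for 6 s.
2. the rocker is back on its stop on the handle side, at rest (value of joint rocker below -0.35 rad and velocity of joint rocker between -0.1 and 0.1 rad/s), for 0.3 s.
At the end, for the whole second after the job is handed in: After 6 s in a row with the pointer within 0.1 rad of the set mark's middle, the rocker is back at rest on its stop on the handle side (tilt below -0.35 rad, speed under 0.1 rad/s), with the handle let go (all of step 2); the robot touches nothing.
It fails at once if the rocker moves faster than 0.8 rad/s (slammed or dropped) (velocity of joint rocker above 0.8 rad/s or velocity of joint rocker below -0.8 rad/s).
It fails at once if the rocker goes over to the other stop (tilt above 0.36 rad) (value of joint rocker above 0.36 rad).
It fails at once if the robot touches the tray or its load (contact force between tray and the arm above 0.5 N or contact force between tray and the fingers above 0.5 N).
It fails at once if a bystander is pushed away or knocked over (distance of any of amber_bottle, white_bottle, measuring_cylinder from where it was at the start of the episode above 0.02 m or angle between any of amber_bottle, white_bottle, measuring_cylinder's own z axis and vertical above 0.3 rad).
It also fails if it takes over 69 s, if anything falls off the work surface, if the arm or the gripper's body presses on something with over 40 N, if the wrist force passes 120 N, or if a joint passes its speed limit or range.

## Working session

There is one attempt and no reset: what is moved stays moved. The work goes in short steps, Python scripts to look and compute and a tool call to move; the robot and the scene stay as the last step left them, time stands still between calls to the robot, and variables do not carry over. Pictures are saved under pics/ and viewed, about 8 in all and at most 12, crops included, and the job is handed in when it is done.

Besides the shell and the picture viewer there is one more tool, called after "Call:" by a JSON object that holds its "api" and its "payload", one argument or row to a line. play_rows: Moves the arm, as the interface text tells. Its arguments: {"type":"object","properties":{"motion":{"type":"array"}},"required":["motion"]}

```bash
mkdir -p pics; ls; python3 - <<'E'
from plant import *
import cv2
print(state())
for n in("scene","top"):
    p,d=snapshot(n); cv2.imwrite(f"pics/{n}0.png",cv2.resize(p[:,:,::-1],(784,588),interpolation=cv2.INTER_CUBIC)); import numpy as np; np.save(f"{n}0.npy",d); np.save(f"{n}0p.npy",p); print(camera_info(n))
E
```

```text
pics
{'time_s': 0.0, 'joints': array([-1.38639479e+00,  3.13443623e-01,  1.49843601e+00, -1.43899695e-05,
        1.33099744e+00, -2.23389573e-01]), 'joint_velocities': array([ 0.00080618, -0.00132969,  0.00032084,  0.00152391,  0.000502  ,
       -0.00025768]), 'joint_efforts': array([ 2.86207331e-03, -4.12257457e+01, -2.59747678e+01, -4.81776419e-05,
        4.08696840e-03, -1.00615537e-06]), 'ee_pos': array([ 0.20814803, -0.48169463,  0.23073874]), 'tool_rot': array([-3.14033705e+00, -2.70918786e-04,  4.07794371e-01]), 'force': array([-0.16702763,  0.27787298, -0.03494919]), 'wrist_torque': array([-0.04672901, -0.02180472, -0.00331046]), 'width': 0.08511918908513769}
{'fx': 445.02150725899514, 'fy': 445.02150725899514, 'cx': 277.5309900551171, 'cy': 214.75366425185175, 'k1': -0.05010570079372082, 'rvec': array([ 2.52175089,  0.68825842, -0.1720125 ]), 'tvec': array([-0.54542457, -0.09571645,  1.36241018])}
{'fx': 451.88206890051345, 'fy': 451.88206890051345, 'cx': 279.1366688414128, 'cy': 211.60195855978685, 'k1': -0.13806772837233677, 'rvec': array([ 2.15844417, -2.16452253,  0.16429669]), 'tvec': array([0.1058645 , 0.55072993, 1.0611028 ])}
```

View pics/scene0.png

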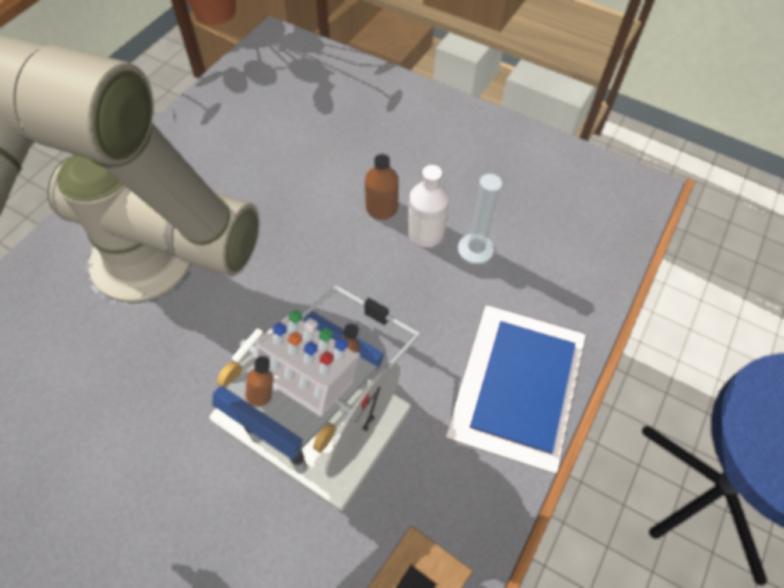

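View pics/top0.png

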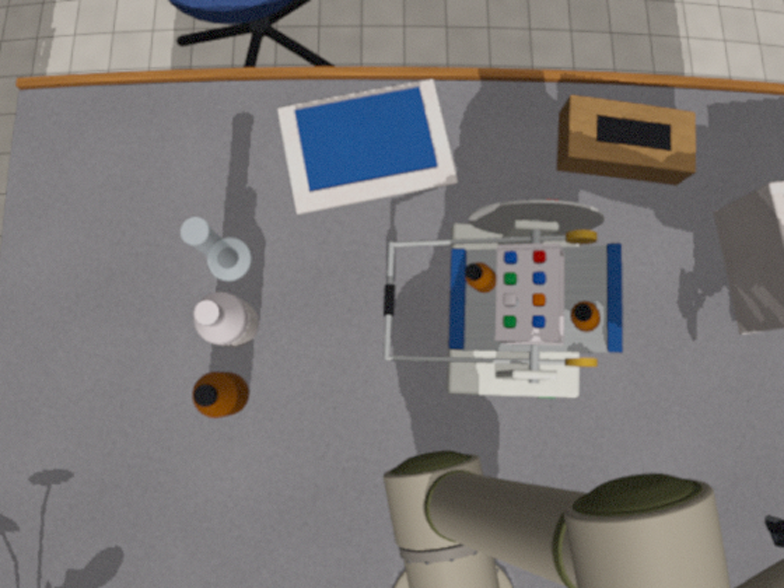

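The scene picture shows the grip at about (376,310), and the red mark and pointer at about (365,400) and (373,410), all in 784-wide coordinates. The top picture shows the grip at (389,300), with bar ends at (391,244) and (388,358).

```bash
cat > h.py <<'E'
import numpy as np, cv2
from plant import *
def cam(n):
    c=camera_info(n);K=np.array([[c['fx'],0,c['cx']],[0,c['fy'],c['cy']],[0,0,1.]])
    return K,np.array([c['k1'],0,0,0,0.]),np.array(c['rvec']),np.array(c['tvec'])
def ray(n,uv):
    K,D,r,t=cam(n);R=cv2.Rodrigues(r)[0]
    # k1 small: fixed-point by cv2
    xy=cv2.undistortPoints(np.array([[uv]],float),K,D)[0,0]
    return -R.T@t, R.T@np.array([xy[0],xy[1],1.])   # origin, dir (scaled by depth)
def deproj(n,uv,d):
    o,v=ray(n,uv);return o+v*d
def proj(n,P):
    K,D,r,t=cam(n);return cv2.projectPoints(np.array(P,float).reshape(-1,3),r,t,K,D)[0][:,0]
def cloud(n,d):
    K,D,r,t=cam(n);R=cv2.Rodrigues(r)[0]
    v,u=np.indices(d.shape);xy=cv2.undistortPoints(np.stack([u,v],-1).reshape(-1,1,2).astype(float),K,D)[:,0]
    P=(np.c_[xy,np.ones(len(xy))]*d.reshape(-1,1)-t)@R
    return P.reshape(*d.shape,3)
E
python3 - <<'E'
from h import *
d=np.load('top0.npy');p=np.load('top0p.npy');C=cloud('top',d)
for nm,u,v in [('grip',389,300),('bar+',391,244),('bar-',388,358),('barm',389,270),('baseA',455,392),('baseB',572,392),('blueL',457,300),('blueR',615,300),('cap',539,278),('cheekn',530,372),('dialtop',537,212)]:
    a=C[int(v/1.4)-1:int(v/1.4)+2,int(u/1.4)-1:int(u/1.4)+2].reshape(-1,3); print(nm,a[a[:,2].argmax()].round(3),np.median(a,0).round(3))
# base top points
m=(abs(C[...,2]-.035)<.008)&(d>0)&(p.min(-1)>130)
m[:, :]&=(C[...,0]<.9)
q=C[m][:,:2].astype(np.float32); q=q[(q[:,1]<.2)&(q[:,1]>-.3)]
print(len(q),cv2.minAreaRect(q),q.min(0),q.max(0))
s=np.load('scene0p.npy');k=s[225:365,140:300,::-1];cv2.imwrite('pics/c1.png',cv2.resize(k,None,fx=5,fy=4.2,interpolation=cv2.INTER_CUBIC)[:588])
s=cv2.resize(s[265:325,235:285,::-1],None,fx=10,fy=10,interpolation=cv2.INTER_CUBIC);cv2.imwrite('pics/c2.png',s)
E
```

```text
grip [0.539 0.113 0.105] [0.537 0.11  0.101]
bar+ [0.63  0.103 0.087] [0.633 0.105 0.086]
bar- [0.444 0.111 0.091] [0.444 0.111 0.087]
barm [0.588 0.108 0.088] [0.592 0.11  0.084]
baseA [ 0.388 -0.005  0.034] [ 0.386 -0.006  0.032]
baseB [ 0.383 -0.209  0.038] [ 0.383 -0.208  0.037]
blueL [0.532 0.005 0.152] [0.531 0.004 0.149]
blueR [ 0.518 -0.217  0.239] [ 0.519 -0.216  0.236]
cap [ 0.546 -0.095  0.283] [ 0.544 -0.093  0.282]
cheekn [ 0.416 -0.102  0.18 ] [ 0.418 -0.1    0.179]
dialtop [ 0.651 -0.105  0.235] [ 0.652 -0.108  0.225]
2488 ((0.5272262692451477, -0.1148131787776947), (0.22790507972240448, 0.29840630292892456), 87.39784240722656) [ 0.3756556 -0.2311777] [0.6811169 0.0047286]
```

View pics/c2.png

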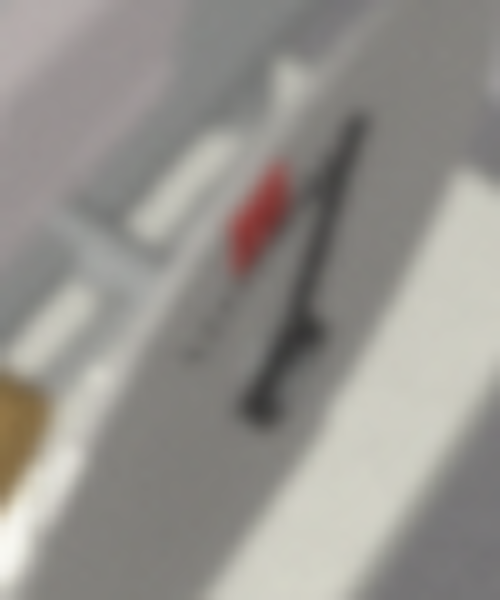

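```bash
python3 - <<'E'
from h import *
yaw=-0.043;c,s=np.cos(yaw),np.sin(yaw);R=np.array([[c,-s,0],[s,c,0],[0,0,1]]);O=np.array([.527,-.115,.0])
sd=cloud('scene',np.load('scene0.npy'));sp=np.load('scene0p.npy').astype(int)
for nm,uv in [('mark',(260,217)),('tip',(355,120)),('hub',(305,335)),('tail',(260,410))]:
    u=(235+(uv[0]+.5)/10-.5,265+(uv[1]+.5)/10-.5)
    o,v=ray('scene',u)
    L=R.T@(sd[round(u[1]),round(u[0])]-O)
    print(nm,'depth local',L.round(3))
    o=R.T@(o-O);v=R.T@v
    for X in(.120,.126,.132,.138):
        P=o+v*(X-o[0])/v[0];y,z=P[1],P[2]-.17;print('  x',X,'y,z',y.round(4),z.round(4),'r',np.hypot(y,z).round(4),'ang',np.arctan2(-y,z).round(3))
m=(sp[...,0]-sp[...,1:].max(-1)>40);m[:265]=0;m[310:]=0;m[:,:250]=0;m[:,270:]=0
print(m.sum(),np.argwhere(m).mean(0)[::-1])
E
```

```text
mark depth local [0.13  0.004 0.255]
  x 0.12 y,z 0.0147 0.0466 r 0.0488 ang -0.306
  x 0.126 y,z 0.0067 0.0717 r 0.072 ang -0.093
  x 0.132 y,z -0.0013 0.0969 r 0.0969 ang 0.014
  x 0.138 y,z -0.0094 0.1221 r 0.1225 ang 0.077
tip depth local [0.133 0.033 0.248]
  x 0.12 y,z 0.0524 0.0258 r 0.0584 ang -1.113
  x 0.126 y,z 0.0433 0.0515 r 0.0673 ang -0.699
  x 0.132 y,z 0.0342 0.0773 r 0.0845 ang -0.417
  x 0.138 y,z 0.0252 0.103 r 0.1061 ang -0.239
hub depth local [0.135 0.008 0.181]
  x 0.12 y,z 0.0302 -0.0622 r 0.0691 ang -2.689
  x 0.126 y,z 0.0217 -0.034 r 0.0404 ang -2.572
  x 0.132 y,z 0.0133 -0.0058 r 0.0145 ang -1.983
  x 0.138 y,z 0.0048 0.0224 r 0.0229 ang -0.213
tail depth local [ 0.136 -0.009  0.171]
  x 0.12 y,z 0.0106 -0.0688 r 0.0697 ang -2.989
  x 0.126 y,z 0.0026 -0.0405 r 0.0406 ang -3.076
  x 0.132 y,z -0.0053 -0.0121 r 0.0132 ang 2.731
  x 0.138 y,z -0.0132 0.0163 r 0.0209 ang 0.682
32 [260.375   286.28125]
```

```bash
cat >> h.py <<'E'
from scipy.optimize import minimize_scalar
yaw=-0.043;c_,s_=np.cos(yaw),np.sin(yaw);Rb=np.array([[c_,-s_,0],[s_,c_,0],[0,0,1]]);A=np.array([.527,-.115,.17])
def Rx(a): return np.array([[1,0,0],[0,np.cos(a),-np.sin(a)],[0,np.sin(a),np.cos(a)]])
def reference(n):
    C=cloud(n,np.load(n+'0.npy')).reshape(-1,3);L=(C-A)@Rb@Rx(-.38).T   # base frame -> tray frame
    return L[(abs(L[:,0])<.08)&(abs(L[:,1])<.13)&(L[:,2]>-.01)&(L[:,2]<.12)]
REF={n:reference(n) for n in('top','scene')}
def tilt(n,d):
    def cost(a):
        W=REF[n]@Rx(a).T@Rb.T+A; K,D,r,t=cam(n);z=W@cv2.Rodrigues(r)[0][2]+t[2]
        uv=proj(n,W).astype(np.float32)
        m=cv2.remap(d,uv[:,:1],uv[:,1:],cv2.INTER_NEAREST)[:,0]
        e=np.abs(m-z); e=e[m>0]; return np.minimum(e,.015).mean()
    g=np.arange(-.42,.4,.02);i=g[np.argmin([cost(a) for a in g])]
    r=minimize_scalar(cost,bounds=(i-.03,i+.03),method='bounded');f=np.arange(r.x-.03,r.x+.0301,.005)
    q=np.polyfit(f-r.x,[cost(a) for a in f],2);return r.x-q[1]/2/q[0],r.fun
E
python3 - <<'E'
import plant
from h import *
print([x for x in dir(plant) if not x.startswith('_')],getattr(plant,'grip_depth',None))
for n in('top','scene'):
    print(n,len(REF[n]),tilt(n,np.load(n+'0.npy')),[tilt(n,snapshot(n)[1]) for _ in range(3)])
# sensitivity: bottles
C=cloud('top',np.load('top0.npy'))
for u,v in((207,394),(207,312),(230,258)):print(C[int(v/1.4),int(u/1.4)].round(3))
print(A+Rb@[0,.24*np.cos(.38),-.24*np.sin(.38)])
E
```

```text
['PlanningError', 'camera_info', 'grip_depth', 'hand_in', 'snapshot', 'state'] 0.0187
top 6976 (np.float64(0.3799778947631913), np.float64(3.151640675517838e-08)) [(np.float64(0.379509229366356), np.float64(0.0018008436441046224)), (np.float64(0.3799680261186414), np.float64(0.0018005409744484351)), (np.float64(0.37985428787335085), np.float64(0.0018268100241609405))]
scene 6341 (np.float64(0.3798677029689507), np.float64(3.715307820616647e-09)) [(np.float64(0.37989713867733366), np.float64(0.0019671204457719174)), (np.float64(0.37959132983456795), np.float64(0.001948444894164414)), (np.float64(0.3794004714101721), np.float64(0.0019664468780337735))]
[0.386 0.388 0.16 ]
[0.508 0.38  0.202]
[0.614 0.38  0.065]
[0.53658087 0.10767349 0.08097909]
```

Call:
{"api": "play_rows", "payload": {
  "motion": [
    [[0,0,-0.05],[0,0,0],-1],
    [[0,0,-0.05],[0,0,0],-1],
    [[0,0,-0.05],[0,0,0],-1],
    [[0,0,-0.05],[0,0,0],-1],
    [[0,0,0],[0,0,0],-1]
  ]
}}

```text
time_s: 1.02
ee_pos: [0.208, -0.4814, 0.4371]
tool_rot: [-3.14, -0.0, 0.408]
force: [-0.3, 0.3, -1.0]
width: 0.0856
```

```bash
sed -i 's/Rb@Rx(-.38).T /Rb@Rx(.38).T /' h.py; python3 -c "
from h import *
for n in('top','scene'): print(len(REF[n]),tilt(n,np.load(n+'0.npy')),tilt(n,snapshot(n)[1]))"
```

```text
9205 (np.float64(-0.38006600493227544), np.float64(4.3063924989916047e-08)) (np.float64(-0.38061687177331066), np.float64(0.0018514452869626752))
7018 (np.float64(-0.3801251077905663), np.float64(6.842920524926005e-08)) (np.float64(-0.3800310852593414), np.float64(0.001969259483008772))
```

Call:
{"api": "play_rows", "payload": {
  "motion": [
    [[0,0,0],[0,0,8.6],-1],
    [[0,0,0],[0,0,8.6],-1],
    [[0,0,0],[0,0,8.6],-1],
    [[0.024,-0.048,0],[0,0,0],-1],
    [[0.024,-0.048,0],[0,0,0],-1]
  ]
}}

```text
time_s: 1.75
ee_pos: [0.2609, -0.3871, 0.4255]
tool_rot: [-3.117, 0.007, -0.063]
force: [0.8, -0.2, 0.3]
width: 0.0855
```

Call:
{"api": "play_rows", "payload": {
  "motion": [
    [[0.024,-0.048,0],[0,0,0],-1],
    [[0.024,-0.048,0],[0,0,0],-1],
    [[0.024,-0.048,0],[0,0,0],-1],
    [[0.024,-0.048,0],[0,0,0],-1],
    [[0.024,-0.048,0],[0,0,0],-1]
  ]
}}

```text
time_s: 2.38
ee_pos: [0.3979, -0.1462, 0.4242]
tool_rot: [-3.106, 0.016, -0.065]
force: [0.9, 0.3, 0.3]
width: 0.0855
```

Call:
{"api": "play_rows", "payload": {
  "motion": [
    [[0.0256,-0.052,0],[-1,0,-0.6],-1],
    [[0.0256,-0.052,0],[-1,0.5,-0.6],-1],
    [[0.0256,-0.052,0],[0,0.4,0],-1],
    [[0.0256,-0.052,0],[0,0,0],-1],
    [[0.0256,-0.052,0],[0,0,0],-1]
  ]
}}

```text
time_s: 3.0
ee_pos: [0.5407, 0.1166, 0.4187]
tool_rot: [-3.14, 0.011, -0.044]
force: [0.7, -1.2, 0.9]
width: 0.0858
```

Call:
{"api": "play_rows", "payload": {
  "motion": [
    [[0,0,0.05],[0,0,0],-1],
    [[0,0,0.05],[0,0,0],-1],
    [[0,0,0.05],[0,0,0],-1],
    [[0,0,0.03],[0,0,0],-1],
    [[0,0,0],[0,0,0],-1]
  ]
}}

```text
time_s: 3.62
ee_pos: [0.5367, 0.1212, 0.2256]
tool_rot: [-3.141, 0.023, -0.037]
force: [-0.6, -0.2, -0.1]
width: 0.085
```

```bash
python3 - <<'E'
from h import *
for n in('top','scene'):
    p,d=snapshot(n);
    for D,P in((np.load(n+'0.npy'),np.load(n+'0p.npy')),(d,p)):
        C=cloud(n,D);m=(abs(C[...,0]-.535)<.07)&(abs(C[...,1]-.11)<.05)&(C[...,2]>.05)&(C[...,2]<.13)&(P.max(-1)<70)
        q=C[m];print(n,len(q),np.median(q,0).round(4) if len(q) else '',np.percentile(q,[3,97],axis=0).round(3).tolist() if len(q) else '')
    print(tilt(n,d))
    cv2.imwrite(f'pics/{n}1.png',p[:,:,::-1])
E
```

```text
top 152 [0.5369 0.1082 0.1016] [[0.516, 0.101, 0.098], [0.561, 0.117, 0.105]]
top 73 [0.5254 0.1105 0.101 ] [[0.515, 0.101, 0.097], [0.535, 0.117, 0.105]]
(np.float64(-0.3806292036231263), np.float64(0.0019584434228279695))
scene 157 [0.5404 0.1027 0.0937] [[0.519, 0.1, 0.063], [0.561, 0.112, 0.102]]
scene 156 [0.5407 0.1027 0.0933] [[0.519, 0.1, 0.065], [0.561, 0.113, 0.102]]
(np.float64(-0.3803104790100152), np.float64(0.0019620715943400864))
```

View pics/scene1.png

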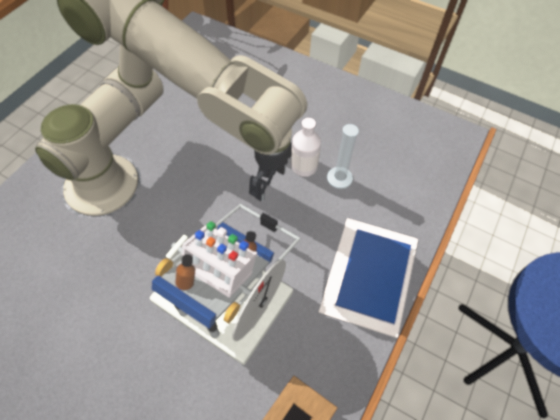

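The gripper stands above the grip bar at about (265,190), with the black grip at (268,222). The tray is clear of it.

Call:
{"api": "play_rows", "payload": {
  "motion": [
    [[0.0,0.006,0.03],[0,0.8,0.3],-1],
    [[0.0,0.006,0.03],[0,0.5,0],-1],
    [[0,0,0.03],[0,0,0],-1],
    [[0,0,0.02],[0,0,0],-1],
    [[0,0,0],[0,0,0],-1]
  ]
}}

```text
time_s: 4.35
ee_pos: [0.5424, 0.1088, 0.1241]
tool_rot: [-3.14, -0.022, -0.043]
force: [0.8, 0.3, 0.4]
width: 0.0851
```

Call:
{"api": "play_rows", "payload": {
  "motion": [
    [[-0.002,0,0.02],[0,-0.6,0],-1],
    [[-0.002,0,0.02],[0,-0.3,0],-1],
    [[0,0,0.012],[0,0,0],-1],
    [[0,0,0.006],[0,0,0],-1],
    [[0,0,0],[0,0,0],-1]
  ]
}}

```text
time_s: 4.97
ee_pos: [0.5415, 0.1091, 0.0665]
tool_rot: [-3.14, -0.011, -0.043]
force: [0.2, -0.9, -0.1]
width: 0.0854
```

Good position: now close.

Call:
{"api": "play_rows", "payload": {
  "motion": [
    [[0,0,0.002],[0,0,0],1],
    [[0,0,0],[0,0,0],1],
    [[0,0,0],[0,0,0],1],
    [[0,0,0],[0,0,0],1],
    [[0,0,0],[0,0,0],1]
  ]
}}

```text
time_s: 5.6
ee_pos: [0.5423, 0.1098, 0.0657]
tool_rot: [-3.138, -0.014, -0.043]
force: [-0.2, -0.9, 0.9]
width: 0.0173
```

Call:
{"api": "play_rows", "payload": {
  "motion": [
    [[0,0,0],[0,0,0],1],
    [[0,0,0],[0,0,0],1],
    [[0,0,0],[0,0,0],1],
    [[0,0,0],[0,0,0],1],
    [[0,0,0],[0,0,0],1]
  ]
}}

```text
time_s: 6.22
ee_pos: [0.5423, 0.1098, 0.0658]
tool_rot: [-3.138, -0.014, -0.043]
force: [-0.2, 0.3, -0.2]
width: 0.0173
```

Call:
{"api": "play_rows", "payload": {
  "motion": [
    [[0,-0.007,-0.022],[0,0,0],1],
    [[0,-0.005,-0.022],[0,0,0],1],
    [[0,-0.003,-0.022],[0,0,0],1],
    [[0,-0.001,-0.022],[0,0,0],1],
    [[0,0,0],[0,0,0],1]
  ]
}}

```text
time_s: 6.85
ee_pos: [0.5431, 0.1271, 0.1566]
tool_rot: [-3.135, -0.019, -0.044]
force: [0.6, 0.1, -0.9]
width: 0.0172
```

```bash
cat > ctl.py <<'E'
import sys,json,os
from h import *
from scipy.optimize import least_squares
I,ks,dr,ds=.041,.38,.008,.02
DT=.0125
Z0=.1549
T0=np.array([.5423,.1098,.0658]); Y0=.24*np.cos(.38)
def Hof(p): return float(np.arcsin((p[2]-Z0)/.24)), float(Y0+(Rb.T@(np.array(p)-T0))[1]), float((Rb.T@(np.array(p)-T0))[0])
def sim(th,w,Ht,Hh,t0,t1,G,c,out=None):
    """integrate from t0 to t1 with H piecewise linear (Ht,Hh)"""
    n=max(1,int(np.ceil((t1-t0)/DT-1e-9)));dt=(t1-t0)/n
    ts=t0+dt*(np.arange(n)+.5);H=np.interp(ts,Ht,Hh);Hd=(np.interp(ts+.02,Ht,Hh)-np.interp(ts-.02,Ht,Hh))/.04
    wm=0
    for h,hd in zip(H,Hd):
        a=(G*th+c+ks*(h-th)+ds*(hd-w)-dr*w)/I
        w+=a*dt;th+=w*dt
        if th<-.38: th=-.38;w=max(w,0.)
        wm=max(wm,abs(w))
        if out is not None: out.append((th,w))
    return th,w
def fit(log):
    Ht=[x[0] for x in log['H']];Hh=[x[1] for x in log['H']];T=log['T']
    # window from last time on the stop (start) or a 6 s window
    on=[i for i,x in enumerate(T) if x[1]<-.374]
    i0=on[-1] if on else 0
    if T[-1][0]-T[i0][0]>5: i0=next(i for i,x in enumerate(T) if x[0]>T[-1][0]-5)
    W=T[i0:]
    free=W[0][1]>-.374
    def run(p):
        th,w=(p[2],p[3]) if free else (-.38,0.);t=W[0][0];r=[th-W[0][1]]
        for tt,m in W[1:]:
            th,w=sim(th,w,Ht,Hh,t,tt,p[0],p[1]);t=tt;r.append(th-m)
        return np.array(r),th,w
    cost=lambda p:np.r_[run(p)[0]/.002,(p[0]-.55)/.06,(p[1])/.03]
    x0=[.55,0.]+([W[0][1],0.] if free else [])
    s=least_squares(cost,x0,diff_step=1e-4)
    r,th,w=run(s.x);return s.x,th,w,r
E
cat > step.py <<'E'
# usage: step.py target_tilt [ramp seconds]   measure, estimate, plan 5 rows
from ctl import *
f='log.json';log=json.load(open(f)) if os.path.exists(f) else {'H':[],'T':[],'plan':None,'ref':None}
M=[]
for n in('top','top'):
    t=state()['time_s'];d=snapshot(n)[1];M.append((t,)+tilt(n,d))
s=state();H,ly,lx=Hof(s['ee_pos']);t1=s['time_s']
if log['plan']:   # row ends as planned, scaled to the measured end
    ts,h=log['plan'];h=np.array(h);dt=M[0][0]-ts[-1];a=h[0];k=(H-h[-1])
    for i,(tt,x) in enumerate(zip(ts[1:],h[1:])): log['H'].append((tt+dt,float(x+k*(i+1)/(len(h)-1))))
else: log['H'].append((M[0][0]-1,H))
log['H'].append((t1,H));log['T']+=[(m[0],m[1]) for m in M]
p,th,w,r=fit(log)
Ht=[x[0] for x in log['H']];Hh=[x[1] for x in log['H']]
th,w=sim(th,w,Ht,Hh,M[-1][0],t1,p[0],p[1])
print('t',round(t1,2),'meas',[(round(m[1],4),round(m[2],4)) for m in M],'H %.3f (ly err %.4f lx %.4f)'%(H,ly-.24*np.cos(H),lx),'rot',s['tool_rot'].round(3))
print('G %.3f c %.3f th %.4f w %.3f'%(p[0],p[1],th,w),'res',r.round(4)[-6:])
on=np.mean([m[1] for m in M])<-.374
if len(sys.argv)>1 and sys.argv[1]!='H':
    tgt=float(sys.argv[1]);v=float(sys.argv[2]) if len(sys.argv)>2 else .2
    G,c=p[:2];N=15
    tt=np.r_[t1+.125*np.arange(6),t1+.725+.125*np.arange(6),t1+1.45+.125*np.arange(6)] # 3 calls, camera 0.1 s between
    def full(u): return np.r_[H,u[:5],u[4],u[5:10],u[9],u[10:]]
    # reference: move to the target at v rad/s, smoothed
    def ref(t): d=tgt-th;T=max(abs(d)/v,.8);q=np.clip((t-t1)/T,0,1);return th+d*(3*q**2-2*q**3) 
    def cost(u):
        o=[];h=full(u);e=sim(th,w,tt,h,t1,tt[-1],G,c,o);o=np.array(o)
        ts=np.linspace(t1,tt[-1],len(o)+1)[1:]
        return np.r_[(o[:,0]-ref(ts))[::5]*3,np.diff(np.r_[h])*.6,(e[0]-ref(tt[-1]))*6,3*e[1],5*np.maximum(abs(o[::5,1])-.4,0)]
    u=least_squares(cost,np.full(15,H),max_nfev=60,bounds=(-.6,.75)).x
    o=[];sim(th,w,tt,full(u),t1,t1+.725,G,c,o);o=np.array(o)
    hs=[H]+list(u[:5]);print('pred end',o[-1].round(4),'max w',abs(o[:,1]).max().round(3),'next H',full(u).round(3))
else:
    d=float(sys.argv[2]);hs=list(np.linspace(H,d,5))+[d]
y=[ly]+[.24*np.cos(x) for x in hs[1:]]
y[1]=(y[0]+y[1])/2 if abs(y[0]-y[1])>.004 else y[1]
print('H',np.round(hs,3));print('rows',[[0,round(-(y[i+1]-y[i]),4),round(-.24*(np.sin(hs[i+1])-np.sin(hs[i])),4)] for i in range(5)])
log['plan']=[[t1+.125*i for i in range(6)],[float(x) for x in hs]];json.dump(log,open(f,'w'))
E
python3 step.py H 0.06
```

```text
t 6.95 meas [(np.float64(-0.3802), np.float64(0.0018)), (np.float64(-0.3803), np.float64(0.0019))] H 0.001 (ly err 0.0002 lx 0.0000) rot [-3.135 -0.018 -0.044]
G 0.550 c 0.000 th -0.3800 w 0.000 res [0.0003]
H [0.001 0.016 0.031 0.045 0.06  0.06 ]
rows [[0, np.float64(0.0002), np.float64(-0.0035)], [0, np.float64(0.0001), np.float64(-0.0035)], [0, np.float64(0.0001), np.float64(-0.0035)], [0, np.float64(0.0002), np.float64(-0.0035)], [0, np.float64(-0.0), np.float64(-0.0)]]
```

Call:
{"api": "play_rows", "payload": {
  "motion": [
    [[0,0,-0.0035],[0,0,0],1],
    [[0,0,-0.0035],[0,0,0],1],
    [[0,0,-0.0035],[0,0,0],1],
    [[0,0,-0.0035],[0,0,0],1],
    [[0,0,0],[0,0,0],1]
  ]
}}

```text
time_s: 7.58
ee_pos: [0.543, 0.1267, 0.1688]
tool_rot: [-3.135, -0.017, -0.044]
force: [2.3, 0.8, -1.2]
width: 0.0174
```

```bash
python3 step.py H 0.12
```

```text
t 7.67 meas [(np.float64(-0.3804), np.float64(0.0019)), (np.float64(-0.3802), np.float64(0.0019))] H 0.057 (ly err 0.0002 lx -0.0000) rot [-3.135 -0.017 -0.044]
G 0.550 c 0.000 th -0.3800 w 0.000 res [0.0002]
H [0.057 0.073 0.088 0.104 0.12  0.12 ]
rows [[0, np.float64(0.0005), np.float64(-0.0038)], [0, np.float64(0.0003), np.float64(-0.0038)], [0, np.float64(0.0004), np.float64(-0.0038)], [0, np.float64(0.0004), np.float64(-0.0038)], [0, np.float64(-0.0), np.float64(-0.0)]]
```

Call:
{"api": "play_rows", "payload": {
  "motion": [
    [[0,0.0005,-0.0038],[0,0,0],1],
    [[0,0.0003,-0.0038],[0,0,0],1],
    [[0,0.0004,-0.0038],[0,0,0],1],
    [[0,0.0004,-0.0038],[0,0,0],1],
    [[0,0,0],[0,0,0],1]
  ]
}}

```text
time_s: 8.3
ee_pos: [0.543, 0.1252, 0.1851]
tool_rot: [-3.134, -0.018, -0.044]
force: [2.9, 1.2, 1.0]
width: 0.017
```

```bash
python3 step.py H 0.17
```

```text
t 8.4 meas [(np.float64(-0.3804), np.float64(0.0018)), (np.float64(-0.3805), np.float64(0.0018))] H 0.125 (ly err 0.0002 lx 0.0000) rot [-3.134 -0.018 -0.044]
G 0.550 c 0.000 th -0.3800 w 0.000 res [0.0005]
H [0.125 0.136 0.147 0.159 0.17  0.17 ]
rows [[0, np.float64(0.0006), np.float64(-0.0027)], [0, np.float64(0.0004), np.float64(-0.0027)], [0, np.float64(0.0004), np.float64(-0.0027)], [0, np.float64(0.0004), np.float64(-0.0027)], [0, np.float64(-0.0), np.float64(-0.0)]]
```

Call:
{"api": "play_rows", "payload": {
  "motion": [
    [[0,0.0006,-0.0027],[0,0,0],1],
    [[0,0.0004,-0.0027],[0,0,0],1],
    [[0,0.0004,-0.0027],[0,0,0],1],
    [[0,0.0004,-0.0027],[0,0,0],1],
    [[0,0,0],[0,0,0],1]
  ]
}}

```text
time_s: 9.02
ee_pos: [0.5429, 0.1235, 0.1964]
tool_rot: [-3.134, -0.019, -0.044]
force: [2.7, 2.0, -1.6]
width: 0.0175
```

```bash
python3 step.py H 0.22
```

```text
t 9.12 meas [(np.float64(-0.3807), np.float64(0.0019)), (np.float64(-0.3804), np.float64(0.0019))] H 0.173 (ly err 0.0003 lx -0.0000) rot [-3.134 -0.019 -0.044]
G 0.550 c 0.000 th -0.3800 w 0.001 res [0.0004]
H [0.173 0.184 0.196 0.208 0.22  0.22 ]
rows [[0, np.float64(0.0008), np.float64(-0.0028)], [0, np.float64(0.0005), np.float64(-0.0028)], [0, np.float64(0.0006), np.float64(-0.0028)], [0, np.float64(0.0006), np.float64(-0.0028)], [0, np.float64(-0.0), np.float64(-0.0)]]
```

Call:
{"api": "play_rows", "payload": {
  "motion": [
    [[0,0.0008,-0.0028],[0,0,0],1],
    [[0,0.0005,-0.0028],[0,0,0],1],
    [[0,0.0006,-0.0028],[0,0,0],1],
    [[0,0.0006,-0.0028],[0,0,0],1],
    [[0,0,0],[0,0,0],1]
  ]
}}

```text
time_s: 9.75
ee_pos: [0.5428, 0.1213, 0.2078]
tool_rot: [-3.133, -0.019, -0.044]
force: [3.2, 3.4, -0.2]
width: 0.0171
```

```bash
python3 step.py H 0.27
```

```text
t 9.85 meas [(np.float64(-0.3763), np.float64(0.002)), (np.float64(-0.3746), np.float64(0.0021))] H 0.221 (ly err 0.0003 lx -0.0000) rot [-3.133 -0.019 -0.044]
G 0.550 c 0.000 th -0.3793 w 0.023 res [-0.0054]
H [0.221 0.233 0.246 0.258 0.27  0.27 ]
rows [[0, np.float64(0.0009), np.float64(-0.0029)], [0, np.float64(0.0007), np.float64(-0.0028)], [0, np.float64(0.0007), np.float64(-0.0028)], [0, np.float64(0.0008), np.float64(-0.0028)], [0, np.float64(-0.0), np.float64(-0.0)]]
```

Call:
{"api": "play_rows", "payload": {
  "motion": [
    [[0,0.0021,-0.0075],[0,0,0],1],
    [[0,0.001,-0.0036],[0,0,0],1],
    [[0,-0.0005,0.0017],[0,0,0],1],
    [[0,-0.0016,0.0063],[0,0,0],1],
    [[0,-0.002,0.0093],[0,0,0],1]
  ]
}}

```text
time_s: 10.48
ee_pos: [0.5429, 0.1229, 0.2001]
tool_rot: [-3.132, -0.019, -0.044]
force: [2.9, 1.0, -1.3]
width: 0.0174
```

```bash
python3 step.py -0.015 .2
```

```text
t 10.57 meas [(np.float64(-0.2517), np.float64(0.003)), (np.float64(-0.237), np.float64(0.0031))] H 0.186 (ly err 0.0003 lx -0.0000) rot [-3.132 -0.018 -0.044]
G 0.573 c -0.005 th -0.2208 w 0.325 res [ 0.0004  0.0007  0.0007 -0.0004  0.0002]
pred end [-0.0634  0.2487] max w 0.322 next H [ 0.186  0.005  0.078  0.158  0.153  0.075  0.075 -0.008 -0.043 -0.034
 -0.003  0.022  0.022  0.026  0.025  0.022  0.021  0.021]
H [0.186 0.005 0.078 0.158 0.153 0.075]
rows [[0, np.float64(-0.0039), np.float64(0.0433)], [0, np.float64(0.0007), np.float64(-0.0174)], [0, np.float64(0.0023), np.float64(-0.0192)], [0, np.float64(-0.0002), np.float64(0.0011)], [0, np.float64(-0.0021), np.float64(0.0188)]]
```

```bash
sed -i 's/return th+d\*(3\*q\*\*2-2\*q\*\*3) /return th+d*(3*q**2-2*q**3)+w*T*q*(1-q)**2/; s/np.r_\[h\])\*.6/np.r_[h])*1.2/' step.py; RE=1 python3 step.py -0.015 .13
```

```text
t 10.57 meas [(-0.2517, 0), (-0.237, 0)] H 0.186 (ly err 0.0003 lx -0.0000) rot [-3.132 -0.018 -0.044]
G 0.573 c -0.005 th -0.2208 w 0.325 res [ 0.0004  0.0007  0.0007 -0.0004  0.0002]
pred end [-0.0617  0.1231] max w 0.326 next H [0.186 0.113 0.076 0.059 0.049 0.04  0.04  0.031 0.023 0.017 0.014 0.013
 0.013 0.015 0.018 0.02  0.022 0.023]
H [0.186 0.113 0.076 0.059 0.049 0.04 ]
rows [[0, np.float64(-0.0024), np.float64(0.0173)], [0, np.float64(-0.0008), np.float64(0.0089)], [0, np.float64(-0.0003), np.float64(0.0042)], [0, np.float64(-0.0001), np.float64(0.0023)], [0, np.float64(-0.0001), np.float64(0.002)]]
```

Smooth; use it.

Call:
{"api": "play_rows", "payload": {
  "motion": [
    [[0,-0.0024,0.0173],[0,0,0],1],
    [[0,-0.0008,0.0089],[0,0,0],1],
    [[0,-0.0003,0.0042],[0,0,0],1],
    [[0,-0.0001,0.0023],[0,0,0],1],
    [[0,-0.0001,0.002],[0,0,0],1]
  ]
}}

```text
time_s: 11.2
ee_pos: [0.543, 0.127, 0.1621]
tool_rot: [-3.133, -0.016, -0.044]
force: [1.4, 0.3, -0.4]
width: 0.0174
```

```bash
python3 step.py -0.015 .12
```

```text
t 11.3 meas [(np.float64(-0.0757), np.float64(0.0045)), (np.float64(-0.07), np.float64(0.0045))] H 0.030 (ly err 0.0002 lx -0.0000) rot [-3.133 -0.016 -0.044]
G 0.578 c -0.003 th -0.0646 w 0.103 res [ 0.0006  0.0007 -0.0004  0.0003 -0.0001  0.0001]
pred end [-0.0165  0.0215] max w 0.101 next H [0.03  0.037 0.033 0.024 0.014 0.007 0.007 0.007 0.011 0.014 0.017 0.018
 0.018 0.018 0.017 0.017 0.017 0.017]
H [0.03  0.037 0.033 0.024 0.014 0.007]
rows [[0, np.float64(0.0003), np.float64(-0.0018)], [0, np.float64(-0.0), np.float64(0.001)], [0, np.float64(-0.0001), np.float64(0.0023)], [0, np.float64(-0.0), np.float64(0.0024)], [0, np.float64(-0.0), np.float64(0.0017)]]
```

Call:
{"api": "play_rows", "payload": {
  "motion": [
    [[0,0.0002,-0.0018],[0,0,0],1],
    [[0,0,0.001],[0,0,0],1],
    [[0,0,0.0023],[0,0,0],1],
    [[0,0,0.0024],[0,0,0],1],
    [[0,0,0.0017],[0,0,0],1]
  ]
}}

```text
time_s: 11.92
ee_pos: [0.543, 0.1271, 0.1566]
tool_rot: [-3.133, -0.016, -0.044]
force: [0.8, 2.0, 0.8]
width: 0.0172
```

View pics/c3.png

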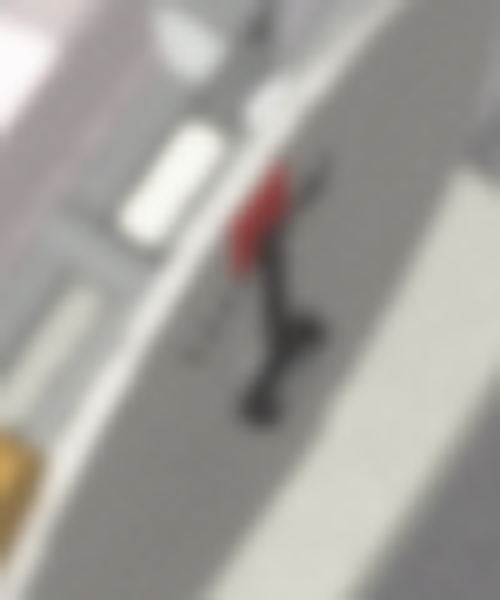

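```bash
python3 - <<'E'
from h import *
f=lambda L:((proj('scene',np.array(L)@Rb.T+A)-[235,265]+.5)*10-.5).round(0)
for X in(.128,.132,.136):
    print(X,'root',f([[X,0,0]]))
    for a in(-.38,-.06,-.03,0,.022,.05,.1,.14):print('  ',a,[f([[X,-r*np.sin(a),r*np.cos(a)]])[0].tolist() for r in(.05,.073,.086,.099)])
E
RE=1 python3 step.py -0.015 .12
```

```text
0.128 root [[257. 364.]]
   -0.38 [[300.0, 222.0], [321.0, 154.0], [333.0, 114.0], [346.0, 74.0]]
   -0.06 [[260.0, 273.0], [262.0, 228.0], [263.0, 202.0], [263.0, 176.0]]
   -0.03 [[256.0, 278.0], [256.0, 236.0], [256.0, 212.0], [255.0, 187.0]]
   0 [[252.0, 284.0], [250.0, 245.0], [249.0, 222.0], [247.0, 198.0]]
   0.022 [[250.0, 288.0], [246.0, 251.0], [244.0, 229.0], [241.0, 206.0]]
   0.05 [[246.0, 293.0], [240.0, 258.0], [237.0, 238.0], [234.0, 217.0]]
   0.1 [[239.0, 303.0], [231.0, 273.0], [226.0, 255.0], [220.0, 237.0]]
   0.14 [[234.0, 310.0], [223.0, 284.0], [216.0, 269.0], [210.0, 253.0]]
0.132 root [[272. 373.]]
   -0.38 [[316.0, 232.0], [337.0, 163.0], [349.0, 124.0], [361.0, 83.0]]
   -0.06 [[276.0, 283.0], [277.0, 238.0], [278.0, 212.0], [280.0, 186.0]]
   -0.03 [[272.0, 288.0], [272.0, 246.0], [272.0, 222.0], [271.0, 197.0]]
   0 [[268.0, 293.0], [266.0, 254.0], [265.0, 231.0], [263.0, 208.0]]
   0.022 [[265.0, 298.0], [262.0, 260.0], [260.0, 239.0], [258.0, 216.0]]
   0.05 [[261.0, 303.0], [256.0, 268.0], [253.0, 248.0], [250.0, 227.0]]
   0.1 [[255.0, 312.0], [247.
[... 664 characters left out ...]
.0, 330.0], [255.0, 304.0], [248.0, 289.0], [242.0, 273.0]]
t 12.07 meas [(0.0047, 0), (0.01, 0)] H 0.008 (ly err 0.0002 lx -0.0000) rot [-3.133 -0.016 -0.044]
G 0.584 c -0.001 th 0.0194 w 0.100 res [-0.0021 -0.0015  0.0006  0.0015  0.     -0.0004]
pred end [-0.0094 -0.0542] max w 0.098 next H [ 0.008 -0.067 -0.077 -0.052 -0.014  0.02   0.02   0.03   0.029  0.022
  0.015  0.011  0.011  0.01   0.011  0.012  0.012  0.012]
H [ 0.008 -0.067 -0.077 -0.052 -0.014  0.02 ]
rows [[0, np.float64(0.0008), np.float64(0.0178)], [0, np.float64(0.0002), np.float64(0.0025)], [0, np.float64(-0.0004), np.float64(-0.006)], [0, np.float64(-0.0003), np.float64(-0.009)], [0, np.float64(0.0), np.float64(-0.0082)]]
```

The pointer has just reached the red patch: hub at (285,340), visible tip around (262,245), red centre around (260,217). That puts the mark at about -0.025.

Call:
{"api": "play_rows", "payload": {
  "motion": [
    [[0,0.0008,0.0178],[0,0,0],1],
    [[0,0.0002,0.0025],[0,0,0],1],
    [[0,-0.0004,-0.006],[0,0,0],1],
    [[0,-0.0003,-0.009],[0,0,0],1],
    [[0,0,-0.0082],[0,0,0],1]
  ]
}}

```text
time_s: 12.7
ee_pos: [0.543, 0.127, 0.1614]
tool_rot: [-3.132, -0.016, -0.044]
force: [3.6, 0.2, -0.5]
width: 0.0173
```

```bash
python3 step.py -0.022 .12
```

```text
t 12.8 meas [(np.float64(0.0239), np.float64(0.0053)), (np.float64(0.0241), np.float64(0.0052))] H 0.028 (ly err 0.0002 lx 0.0000) rot [-3.132 -0.017 -0.044]
G 0.588 c -0.000 th 0.0256 w 0.041 res [-0.0019 -0.0009  0.0029  0.0033 -0.0009 -0.0003]
pred end [-0.0167 -0.0549] max w 0.106 next H [ 0.028 -0.057 -0.071 -0.047 -0.01   0.023  0.023  0.032  0.03   0.022
  0.015  0.011  0.011  0.011  0.011  0.012  0.013  0.013]
H [ 0.028 -0.057 -0.071 -0.047 -0.01   0.023]
rows [[0, np.float64(0.0005), np.float64(0.0204)], [0, np.float64(0.0002), np.float64(0.0034)], [0, np.float64(-0.0003), np.float64(-0.0058)], [0, np.float64(-0.0003), np.float64(-0.0089)], [0, np.float64(0.0001), np.float64(-0.008)]]
```

```bash
python3 - <<'E'
from ctl import *
log=json.load(open('log.json'));T=log['T'];H=np.array(log['H'])
i0=[i for i,x in enumerate(T) if x[1]<-.3785][-1];W=T[i0:]
g=np.arange(H[0,0],H[-1,0]+.2,.005);h=np.interp(g,H[:,0],H[:,1])
def run(p):
    tau,al=p[2],p[3]
    x=np.interp(g-tau,g,h)
    th,w=-.38,0.;t=W[0][0];r=[]
    for tt,m in W[1:]:
        th,w=sim(th,w,g,x,t,tt,p[0],p[1]);t=tt;r.append(th-m-al*(m+.38))
    return np.array(r)
for fix in((0,0),(None,0),(0,None),(None,None)):
    def full(q):
        q=list(q);return [q.pop(0),q.pop(0)]+[f if f is not None else q.pop(0) for f in fix]
    c=lambda q:np.r_[run(full(q))/.002,(q[0]-.55)/.1,q[1]/.05]
    s=least_squares(c,[.58,0]+[.01]*fix.count(None),diff_step=1e-3)
    print(fix,s.x.round(4),(2*s.fun[:-2]).round(1),round(s.cost,1))
E
```

```text
(0, 0) [ 5.874e-01 -3.000e-04] [ 0.2  0.2 -3.8 -3.3 -1.8 -0.8  3.1  3.5 -1.  -0.3] 6.5
(None, 0) [ 0.5898  0.0006 -0.016 ] [ 0.6  0.6 -0.3  0.3 -2.3 -1.5  1.9  2.4 -1.1  0.3] 2.5
(0, None) [ 0.5576 -0.0101  0.1397] [ 1.8  2.1 -2.2 -2.1 -2.9 -1.6  3.3  3.5 -0.9 -0.4] 6.4
(None, None) [ 0.5792 -0.003  -0.0138  0.0436] [ 1.   1.1 -0.3  0.2 -2.6 -1.7  2.1  2.5 -1.   0.2] 3.0
```

```bash
sed -i "s/T\[i0\]\[0\]>5: i0=next(i for i,x in enumerate(T) if x\[0\]>T\[-1\]\[0\]-5)/T[i0][0]>1.6: i0=next(i for i,x in enumerate(T) if x[0]>T[-1][0]-1.6)/; s|run(p)\[0\]/.002,(p\[0\]-.55)/.06,(p\[1\])/.03|run(p)[0]/.001,(p[0]-.588)/.015,(p[1])/.006|; s/Ht=\[x\[0\] for x in log/Ht=[x[0]-.016 for x in log/" ctl.py; RE=1 python3 step.py -0.022 .12
```

```text
t 12.8 meas [(0.0239, 0), (0.0241, 0)] H 0.028 (ly err 0.0002 lx 0.0000) rot [-3.132 -0.017 -0.044]
G 0.587 c 0.001 th 0.0277 w 0.063 res [-0.      0.     -0.0002  0.0003 -0.0009  0.0008]
pred end [-0.0159 -0.0622] max w 0.117 next H [ 0.028 -0.071 -0.089 -0.061 -0.019  0.02   0.02   0.03   0.028  0.02
  0.012  0.007  0.007  0.006  0.007  0.008  0.009  0.009]
H [ 0.028 -0.071 -0.089 -0.061 -0.019  0.02 ]
rows [[0, np.float64(0.0007), np.float64(0.0239)], [0, np.float64(0.0003), np.float64(0.0042)], [0, np.float64(-0.0005), np.float64(-0.0066)], [0, np.float64(-0.0004), np.float64(-0.0102)], [0, np.float64(0.0), np.float64(-0.0092)]]
```

Call:
{"api": "play_rows", "payload": {
  "motion": [
    [[0,0.0007,0.0239],[0,0,0],1],
    [[0,0.0003,0.0042],[0,0,0],1],
    [[0,-0.0005,-0.0066],[0,0,0],1],
    [[0,-0.0004,-0.0102],[0,0,0],1],
    [[0,0,-0.0092],[0,0,0],1]
  ]
}}

```text
time_s: 13.42
ee_pos: [0.543, 0.1271, 0.16]
tool_rot: [-3.132, -0.017, -0.044]
force: [4.5, 2.2, -0.1]
width: 0.0172
```

```bash
python3 step.py -0.022 .08
```

```text
t 13.53 meas [(np.float64(-0.0247), np.float64(0.0049)), (np.float64(-0.0303), np.float64(0.0048))] H 0.023 (ly err 0.0002 lx -0.0000) rot [-3.132 -0.018 -0.044]
G 0.588 c 0.001 th -0.0351 w -0.096 res [-0.0004  0.0005 -0.0007  0.0007 -0.0002  0.0001]
pred end [-0.0256  0.0328] max w 0.093 next H [0.023 0.064 0.069 0.053 0.029 0.007 0.007 0.    0.    0.004 0.008 0.011
 0.011 0.012 0.011 0.011 0.01  0.01 ]
H [0.023 0.064 0.069 0.053 0.029 0.007]
rows [[0, np.float64(0.0007), np.float64(-0.0099)], [0, np.float64(0.0001), np.float64(-0.0012)], [0, np.float64(-0.0002), np.float64(0.0038)], [0, np.float64(-0.0002), np.float64(0.0056)], [0, np.float64(-0.0001), np.float64(0.0053)]]
```

Call:
{"api": "play_rows", "payload": {
  "motion": [
    [[0,0.0007,-0.0099],[0,0,0],1],
    [[0,0.0001,-0.0012],[0,0,0],1],
    [[0,-0.0002,0.0038],[0,0,0],1],
    [[0,-0.0002,0.0056],[0,0,0],1],
    [[0,-0.0001,0.0053],[0,0,0],1]
  ]
}}

```text
time_s: 14.15
ee_pos: [0.543, 0.1272, 0.1549]
tool_rot: [-3.131, -0.017, -0.044]
force: [2.9, 2.6, -0.0]
width: 0.0172
```

```bash
python3 step.py -0.022 .08
```

```text
t 14.25 meas [(np.float64(-0.0553), np.float64(0.0046)), (np.float64(-0.0571), np.float64(0.0046))] H -0.001 (ly err 0.0002 lx -0.0000) rot [-3.131 -0.017 -0.044]
G 0.592 c -0.001 th -0.0610 w -0.075 res [-0.0009  0.0011  0.     -0.0003  0.0006 -0.0005]
pred end [-0.2164 -0.4148] max w 0.415 next H [-0.001  0.004  0.003  0.002  0.001  0.002  0.002  0.    -0.001 -0.001
 -0.001 -0.001 -0.001 -0.001 -0.001 -0.001 -0.001 -0.001]
H [-0.001  0.004  0.003  0.002  0.001  0.002]
rows [[0, np.float64(0.0002), np.float64(-0.0012)], [0, np.float64(-0.0), np.float64(0.0002)], [0, np.float64(-0.0), np.float64(0.0002)], [0, np.float64(-0.0), np.float64(0.0001)], [0, np.float64(0.0), np.float64(-0.0002)]]
```

```bash
sed -i "s/if th<-.38: /if STOP and th<-.38: /; s/^DT=.0125/DT=.0125\nSTOP=True/" ctl.py; sed -i "s/^    G,c=p\[:2\];N=15/    import ctl;ctl.STOP=False;G,c=p[:2]/; s/,bounds=(-.6,.75)//" step.py; RE=1 python3 step.py -0.022 .08
```

```text
t 14.25 meas [(-0.0553, 0), (-0.0571, 0)] H -0.001 (ly err 0.0002 lx -0.0000) rot [-3.131 -0.017 -0.044]
G 0.592 c -0.001 th -0.0610 w -0.075 res [-0.0009  0.0011  0.     -0.0003  0.0006 -0.0005]
pred end [-0.0275  0.0546] max w 0.1 next H [-0.001  0.088  0.104  0.079  0.041  0.006  0.006 -0.004 -0.002  0.005
  0.012  0.017  0.017  0.017  0.016  0.016  0.015  0.015]
H [-0.001  0.088  0.104  0.079  0.041  0.006]
rows [[0, np.float64(0.0012), np.float64(-0.0213)], [0, np.float64(0.0004), np.float64(-0.0038)], [0, np.float64(-0.0005), np.float64(0.0058)], [0, np.float64(-0.0005), np.float64(0.0091)], [0, np.float64(-0.0002), np.float64(0.0083)]]
```

Call:
{"api": "play_rows", "payload": {
  "motion": [
    [[0,0.001,-0.0213],[0,0,0],1],
    [[0,0.0004,-0.0038],[0,0,0],1],
    [[0,-0.0005,0.0058],[0,0,0],1],
    [[0,-0.0005,0.0091],[0,0,0],1],
    [[0,-0.0002,0.0083],[0,0,0],1]
  ]
}}

```text
time_s: 14.88
ee_pos: [0.543, 0.1272, 0.153]
tool_rot: [-3.131, -0.016, -0.044]
force: [2.9, 0.3, 0.6]
width: 0.0169
```

```bash
python3 step.py -0.022 .08
```

```text
t 14.97 meas [(np.float64(-0.0298), np.float64(0.0048)), (np.float64(-0.027), np.float64(0.0048))] H -0.009 (ly err 0.0002 lx -0.0000) rot [-3.13  -0.016 -0.044]
G 0.588 c -0.001 th -0.0259 w 0.024 res [ 0.0003 -0.0003  0.0004 -0.0004  0.0004 -0.0003]
pred end [-0.0218  0.    ] max w 0.022 next H [-0.009  0.006  0.011  0.013  0.012  0.012  0.012  0.013  0.013  0.014
  0.014  0.014  0.014  0.014  0.014  0.014  0.014  0.014]
H [-0.009  0.006  0.011  0.013  0.012  0.012]
rows [[0, np.float64(0.0002), np.float64(-0.0035)], [0, np.float64(0.0), np.float64(-0.0014)], [0, np.float64(0.0), np.float64(-0.0003)], [0, np.float64(-0.0), np.float64(0.0)], [0, np.float64(-0.0), np.float64(0.0)]]
```

Call:
{"api": "play_rows", "payload": {
  "motion": [
    [[0,0.0002,-0.0035],[0,0,0],1],
    [[0,0,-0.0014],[0,0,0],1],
    [[0,0,-0.0003],[0,0,0],1],
    [[0,0,0],[0,0,0],1],
    [[0,0,0],[0,0,0],1]
  ]
}}

```text
time_s: 15.6
ee_pos: [0.543, 0.1271, 0.1576]
tool_rot: [-3.13, -0.016, -0.044]
force: [3.0, 2.5, -0.1]
width: 0.0172
```

```bash
python3 step.py -0.022 .08
```

```text
t 15.7 meas [(np.float64(-0.0134), np.float64(0.0049)), (np.float64(-0.0127), np.float64(0.0049))] H 0.011 (ly err 0.0003 lx -0.0001) rot [-3.13  -0.016 -0.044]
G 0.589 c 0.000 th -0.0115 w 0.023 res [ 0.0005 -0.0005  0.0003 -0.0002 -0.0002  0.0002]
pred end [-0.0205 -0.0148] max w 0.027 next H [ 0.011 -0.009 -0.012 -0.005  0.005  0.014  0.014  0.017  0.017  0.015
  0.013  0.012  0.012  0.011  0.012  0.012  0.012  0.012]
H [ 0.011 -0.009 -0.012 -0.005  0.005  0.014]
rows [[0, np.float64(0.0003), np.float64(0.0049)], [0, np.float64(0.0), np.float64(0.0007)], [0, np.float64(-0.0), np.float64(-0.0017)], [0, np.float64(0.0), np.float64(-0.0024)], [0, np.float64(0.0), np.float64(-0.0022)]]
```

Call:
{"api": "play_rows", "payload": {
  "motion": [
    [[0,0.0003,0.0049],[0,0,0],1],
    [[0,0,0.0007],[0,0,0],1],
    [[0,0,-0.0017],[0,0,0],1],
    [[0,0,-0.0024],[0,0,0],1],
    [[0,0,-0.0022],[0,0,0],1]
  ]
}}

```text
time_s: 16.32
ee_pos: [0.543, 0.1271, 0.1579]
tool_rot: [-3.129, -0.015, -0.044]
force: [3.7, 2.8, -0.3]
width: 0.0174
```

```bash
PIC=pics/c4.png python3 step.py -0.022 .08;  RE=1 python3 step.py -0.022 .08
```

```text
t 16.43 meas [(np.float64(-0.0246), np.float64(0.0049)), (np.float64(-0.0269), np.float64(0.0048))] H 0.013 (ly err 0.0003 lx -0.0000) rot [-3.129 -0.016 -0.044]
G 0.588 c -0.000 th -0.0284 w -0.035 res [ 0.0002 -0.0002 -0.0001  0.0002 -0.0003  0.0002]
pred end [-0.0235  0.0138] max w 0.034 next H [0.013 0.034 0.037 0.03  0.02  0.011 0.011 0.008 0.008 0.01  0.012 0.013
 0.013 0.013 0.013 0.013 0.013 0.013]
H [0.013 0.034 0.037 0.03  0.02  0.011]
rows [[0, np.float64(0.0004), np.float64(-0.0049)], [0, np.float64(0.0), np.float64(-0.0008)], [0, np.float64(-0.0001), np.float64(0.0015)], [0, np.float64(-0.0001), np.float64(0.0024)], [0, np.float64(-0.0), np.float64(0.0022)]]
scene tilt (np.float64(-0.02198357153826913), np.float64(0.003991858472285653))
t 16.48 meas [(-0.0246, 0), (-0.0269, 0)] H 0.012 (ly err 0.0002 lx -0.0000) rot [-3.129 -0.016 -0.044]
G 0.588 c -0.000 th -0.0301 w -0.035 res [ 0.0002 -0.0002 -0.0001  0.0002 -0.0003  0.0002]
pred end [-0.0236  0.0156] max w 0.035 next H [0.012 0.036 0.039 0.032 0.021 0.011 0.011 0.008 0.008 0.01  0.012 0.013
 0.013 0.013 0.013 0.013 0.013 0.013]
H [0.012 0.036 0.039 0.032 0.021 0.011]
rows [[0, np.float64(0.0004), np.float64(-0.0056)], [0, np.float64(0.0), np.float64(-0.0009)], [0, np.float64(-0.0001), np.float64(0.0017)], [0, np.float64(-0.0001), np.float64(0.0027)], [0, np.float64(-0.0), np.float64(0.0025)]]
```

View pics/c4.png

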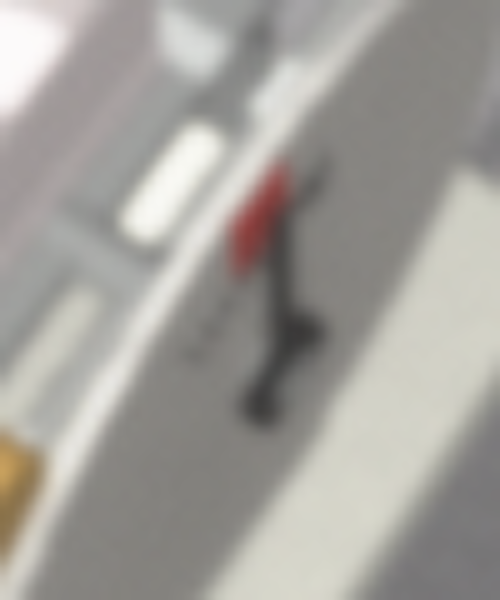

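The pointer tip at about (280,218) now lies over the red, once I allow for the gap between pointer and dial. That agrees with a mark of about -0.025.

Call:
{"api": "play_rows", "payload": {
  "motion": [
    [[0,0.0004,-0.0056],[0,0,0],1],
    [[0,0,-0.0009],[0,0,0],1],
    [[0,-0.0001,0.0017],[0,0,0],1],
    [[0,-0.0001,0.0027],[0,0,0],1],
    [[0,0,0.0025],[0,0,0],1]
  ]
}}

```text
time_s: 17.1
ee_pos: [0.543, 0.1271, 0.1568]
tool_rot: [-3.129, -0.016, -0.044]
force: [3.8, 2.3, -0.3]
width: 0.0175
```

```bash
python3 step.py -0.022 .08
```

```text
t 17.2 meas [(np.float64(-0.0316), np.float64(0.0048)), (np.float64(-0.0318), np.float64(0.0048))] H 0.007 (ly err 0.0002 lx -0.0000) rot [-3.129 -0.015 -0.044]
G 0.588 c -0.001 th -0.0327 w -0.016 res [-0.0002  0.0003 -0.0002  0.0001  0.0001 -0.0001]
pred end [-0.0234  0.0142] max w 0.026 next H [0.007 0.032 0.037 0.031 0.021 0.012 0.012 0.01  0.01  0.012 0.014 0.015
 0.015 0.015 0.015 0.015 0.014 0.014]
H [0.007 0.032 0.037 0.031 0.021 0.012]
rows [[0, np.float64(0.0004), np.float64(-0.006)], [0, np.float64(0.0), np.float64(-0.0012)], [0, np.float64(-0.0001), np.float64(0.0015)], [0, np.float64(-0.0001), np.float64(0.0024)], [0, np.float64(-0.0), np.float64(0.0022)]]
```

Call:
{"api": "play_rows", "payload": {
  "motion": [
    [[0,0.0004,-0.006],[0,0,0],1],
    [[0,0,-0.0012],[0,0,0],1],
    [[0,-0.0001,0.0015],[0,0,0],1],
    [[0,-0.0001,0.0024],[0,0,0],1],
    [[0,0,0.0022],[0,0,0],1]
  ]
}}

```text
time_s: 17.82
ee_pos: [0.543, 0.1272, 0.157]
tool_rot: [-3.128, -0.015, -0.044]
force: [1.6, 2.8, 0.8]
width: 0.0175
```

```bash
python3 step.py -0.022 .08
```

```text
t 17.93 meas [(np.float64(-0.021), np.float64(0.0049)), (np.float64(-0.0191), np.float64(0.0049))] H 0.009 (ly err 0.0003 lx -0.0000) rot [-3.128 -0.015 -0.044]
G 0.588 c -0.001 th -0.0185 w 0.019 res [-0.      0.0001  0.     -0.0001  0.0004 -0.0004]
pred end [-0.0212 -0.0071] max w 0.018 next H [0.009 0.001 0.001 0.005 0.01  0.014 0.014 0.016 0.016 0.015 0.014 0.013
 0.013 0.013 0.013 0.013 0.013 0.013]
H [0.009 0.001 0.001 0.005 0.01  0.014]
rows [[0, np.float64(0.0003), np.float64(0.0017)], [0, np.float64(-0.0), np.float64(0.0001)], [0, np.float64(0.0), np.float64(-0.0009)], [0, np.float64(0.0), np.float64(-0.0012)], [0, np.float64(0.0), np.float64(-0.0011)]]
```

Call:
{"api": "play_rows", "payload": {
  "motion": [
    [[0,0.0003,0.0017],[0,0,0],1],
    [[0,0,0.0001],[0,0,0],1],
    [[0,0,-0.0009],[0,0,0],1],
    [[0,0,-0.0012],[0,0,0],1],
    [[0,0,-0.0011],[0,0,0],1]
  ]
}}

```text
time_s: 18.55
ee_pos: [0.543, 0.1271, 0.1584]
tool_rot: [-3.127, -0.015, -0.044]
force: [2.6, 3.2, 0.4]
width: 0.0172
```

```bash
python3 step.py -0.022 .08
```

```text
t 18.65 meas [(np.float64(-0.0167), np.float64(0.0049)), (np.float64(-0.0162), np.float64(0.0049))] H 0.015 (ly err 0.0003 lx -0.0000) rot [-3.127 -0.015 -0.044]
G 0.588 c -0.000 th -0.0160 w 0.008 res [ 0.0001 -0.0001  0.0004 -0.0003  0.0001 -0.0001]
pred end [-0.0213 -0.0077] max w 0.014 next H [0.015 0.003 0.001 0.004 0.009 0.014 0.014 0.015 0.015 0.014 0.013 0.012
 0.012 0.012 0.012 0.013 0.013 0.013]
H [0.015 0.003 0.001 0.004 0.009 0.014]
rows [[0, np.float64(0.0003), np.float64(0.0029)], [0, np.float64(-0.0), np.float64(0.0005)], [0, np.float64(0.0), np.float64(-0.0008)], [0, np.float64(0.0), np.float64(-0.0013)], [0, np.float64(0.0), np.float64(-0.0011)]]
```

Call:
{"api": "play_rows", "payload": {
  "motion": [
    [[0,0.0003,0.0029],[0,0,0],1],
    [[0,0,0.0005],[0,0,0],1],
    [[0,0,-0.0008],[0,0,0],1],
    [[0,0,-0.0013],[0,0,0],1],
    [[0,0,-0.0011],[0,0,0],1]
  ]
}}

```text
time_s: 19.27
ee_pos: [0.543, 0.1272, 0.1581]
tool_rot: [-3.127, -0.015, -0.044]
force: [2.9, 3.0, 0.2]
width: 0.017
```

```bash
python3 step.py -0.022 .08
```

```text
t 19.38 meas [(np.float64(-0.0233), np.float64(0.0049)), (np.float64(-0.0245), np.float64(0.0048))] H 0.013 (ly err 0.0003 lx -0.0001) rot [-3.127 -0.015 -0.044]
G 0.588 c -0.000 th -0.0252 w -0.018 res [ 0.0003 -0.0004  0.0002 -0.0001 -0.0002  0.0002]
pred end [-0.0227  0.007 ] max w 0.017 next H [0.013 0.023 0.025 0.022 0.017 0.012 0.012 0.011 0.011 0.012 0.012 0.013
 0.013 0.013 0.013 0.013 0.013 0.013]
H [0.013 0.023 0.025 0.022 0.017 0.012]
rows [[0, np.float64(0.0003), np.float64(-0.0025)], [0, np.float64(0.0), np.float64(-0.0004)], [0, np.float64(-0.0), np.float64(0.0008)], [0, np.float64(-0.0), np.float64(0.0012)], [0, np.float64(-0.0), np.float64(0.0011)]]
```

Call:
{"api": "play_rows", "payload": {
  "motion": [
    [[0,0.0003,-0.0025],[0,0,0],1],
    [[0,0,-0.0004],[0,0,0],1],
    [[0,0,0.0008],[0,0,0],1],
    [[0,0,0.0012],[0,0,0],1],
    [[0,0,0.0011],[0,0,0],1]
  ]
}}

```text
time_s: 20.0
ee_pos: [0.543, 0.1272, 0.1577]
tool_rot: [-3.126, -0.016, -0.044]
force: [2.3, 4.3, 0.6]
width: 0.017
```

```bash
python3 step.py -0.015 .08
```

```text
t 20.1 meas [(np.float64(-0.0261), np.float64(0.0048)), (np.float64(-0.0258), np.float64(0.0048))] H 0.012 (ly err 0.0003 lx -0.0000) rot [-3.126 -0.016 -0.044]
G 0.588 c -0.001 th -0.0261 w -0.003 res [ 0.0001 -0.0001 -0.0001  0.0001  0.0002 -0.0002]
pred end [-0.016   0.0109] max w 0.022 next H [0.012 0.024 0.026 0.021 0.013 0.007 0.007 0.006 0.006 0.008 0.009 0.01
 0.01  0.01  0.01  0.01  0.01  0.01 ]
H [0.012 0.024 0.026 0.021 0.013 0.007]
rows [[0, np.float64(0.0003), np.float64(-0.0031)], [0, np.float64(0.0), np.float64(-0.0003)], [0, np.float64(-0.0), np.float64(0.0012)], [0, np.float64(-0.0), np.float64(0.0017)], [0, np.float64(-0.0), np.float64(0.0015)]]
```

Call:
{"api": "play_rows", "payload": {
  "motion": [
    [[0,0.0003,-0.0031],[0,0,0],1],
    [[0,0,-0.0003],[0,0,0],1],
    [[0,0,0.0012],[0,0,0],1],
    [[0,0,0.0017],[0,0,0],1],
    [[0,0,0.0015],[0,0,0],1]
  ]
}}

```text
time_s: 20.72
ee_pos: [0.543, 0.1272, 0.1561]
tool_rot: [-3.125, -0.016, -0.044]
force: [2.4, 3.3, -0.5]
width: 0.017
```

```bash
python3 step.py -0.385 .12
```

```text
t 20.82 meas [(np.float64(-0.014), np.float64(0.0049)), (np.float64(-0.0128), np.float64(0.0049))] H 0.005 (ly err 0.0003 lx -0.0000) rot [-3.125 -0.015 -0.044]
G 0.588 c -0.000 th -0.0121 w 0.015 res [-0.      0.      0.0001 -0.0001  0.0001 -0.0001]
pred end [-0.0567 -0.1251] max w 0.125 next H [ 0.005 -0.016 -0.022 -0.019 -0.01   0.001  0.001  0.013  0.025  0.037
  0.047  0.058  0.058  0.075  0.103  0.145  0.197  0.238]
H [ 0.005 -0.016 -0.022 -0.019 -0.01   0.001]
rows [[0, np.float64(0.0003), np.float64(0.0049)], [0, np.float64(0.0), np.float64(0.0014)], [0, np.float64(-0.0), np.float64(-0.0008)], [0, np.float64(-0.0), np.float64(-0.002)], [0, np.float64(-0.0), np.float64(-0.0027)]]
```

Call:
{"api": "play_rows", "payload": {
  "motion": [
    [[0,0.0003,0.0049],[0,0,0],1],
    [[0,0,0.0014],[0,0,0],1],
    [[0,0,-0.0008],[0,0,0],1],
    [[0,0,-0.002],[0,0,0],1],
    [[0,0,-0.0027],[0,0,0],1]
  ]
}}

```text
time_s: 21.45
ee_pos: [0.543, 0.1272, 0.1537]
tool_rot: [-3.125, -0.015, -0.045]
force: [4.1, 4.6, 0.1]
width: 0.0172
```

```bash
python3 step.py -0.385 .14
```

```text
t 21.55 meas [(np.float64(-0.0471), np.float64(0.0047)), (np.float64(-0.0533), np.float64(0.0047))] H -0.004 (ly err 0.0003 lx -0.0001) rot [-3.125 -0.015 -0.044]
G 0.588 c 0.000 th -0.0601 w -0.140 res [ 0.0002 -0.0002  0.0001 -0.      0.     -0.    ]
pred end [-0.183  -0.1843] max w 0.184 next H [-0.004  0.014  0.028  0.041  0.056  0.072  0.072  0.09   0.108  0.124
  0.139  0.155  0.155  0.171  0.19   0.211  0.234  0.25 ]
H [-0.004  0.014  0.028  0.041  0.056  0.072]
rows [[0, np.float64(0.0003), np.float64(-0.0043)], [0, np.float64(0.0001), np.float64(-0.0034)], [0, np.float64(0.0001), np.float64(-0.0032)], [0, np.float64(0.0002), np.float64(-0.0035)], [0, np.float64(0.0003), np.float64(-0.004)]]
```

Call:
{"api": "play_rows", "payload": {
  "motion": [
    [[0,0.0003,-0.0043],[0,0,0],1],
    [[0,0.0001,-0.0034],[0,0,0],1],
    [[0,0.0001,-0.0032],[0,0,0],1],
    [[0,0.0002,-0.0035],[0,0,0],1],
    [[0,0.0003,-0.004],[0,0,0],1]
  ]
}}

```text
time_s: 22.18
ee_pos: [0.543, 0.1266, 0.1715]
tool_rot: [-3.123, -0.016, -0.045]
force: [3.3, 4.3, -0.7]
width: 0.0171
```

```bash
python3 step.py -0.385 .15
```

```text
t 22.27 meas [(np.float64(-0.1828), np.float64(0.0036)), (np.float64(-0.1932), np.float64(0.0035))] H 0.070 (ly err 0.0003 lx -0.0000) rot [-3.123 -0.016 -0.045]
G 0.587 c -0.002 th -0.2057 w -0.244 res [-0.0003  0.0003  0.0002 -0.0004  0.0006 -0.0005]
pred end [-0.3504 -0.1302] max w 0.247 next H [0.07  0.111 0.139 0.16  0.179 0.199 0.199 0.216 0.228 0.233 0.23  0.223
 0.223 0.217 0.213 0.212 0.213 0.214]
H [0.07  0.111 0.139 0.16  0.179 0.199]
rows [[0, np.float64(0.0012), np.float64(-0.0098)], [0, np.float64(0.0008), np.float64(-0.0065)], [0, np.float64(0.0007), np.float64(-0.0049)], [0, np.float64(0.0008), np.float64(-0.0046)], [0, np.float64(0.0009), np.float64(-0.0047)]]
```

Call:
{"api": "play_rows", "payload": {
  "motion": [
    [[0,0.0012,-0.0098],[0,0,0],1],
    [[0,0.0008,-0.0065],[0,0,0],1],
    [[0,0.0007,-0.0049],[0,0,0],1],
    [[0,0.0008,-0.0046],[0,0,0],1],
    [[0,0.0009,-0.0047],[0,0,0],1]
  ]
}}

```text
time_s: 22.9
ee_pos: [0.5428, 0.1227, 0.2018]
tool_rot: [-3.12, -0.017, -0.045]
force: [4.8, 4.7, -0.7]
width: 0.0176
```

```bash
python3 step.py -0.39 .15
```

```text
t 23.0 meas [(np.float64(-0.3536), np.float64(0.0024)), (np.float64(-0.3649), np.float64(0.0023))] H 0.198 (ly err 0.0004 lx -0.0000) rot [-3.12  -0.018 -0.045]
G 0.598 c -0.002 th -0.3744 w -0.203 res [ 0.0001 -0.0001  0.0008 -0.0008 -0.0007  0.0006]
pred end [-0.3942  0.0339] max w 0.2 next H [0.198 0.282 0.303 0.288 0.259 0.23  0.23  0.219 0.217 0.221 0.225 0.228
 0.228 0.229 0.229 0.228 0.228 0.228]
H [0.198 0.282 0.303 0.288 0.259 0.23 ]
rows [[0, np.float64(0.0026), np.float64(-0.0197)], [0, np.float64(0.0041), np.float64(-0.0048)], [0, np.float64(-0.0011), np.float64(0.0035)], [0, np.float64(-0.0019), np.float64(0.0067)], [0, np.float64(-0.0017), np.float64(0.0067)]]
```

Call:
{"api": "play_rows", "payload": {
  "motion": [
    [[0,0,0.001],[0,0,0],1],
    [[0,-0.0016,0.0088],[0,0,0],1],
    [[0,-0.0013,0.0088],[0,0,0],1],
    [[0,-0.0009,0.0088],[0,0,0],1],
    [[0,-0.0005,0.0088],[0,0,0],1]
  ]
}}

```text
time_s: 23.62
ee_pos: [0.543, 0.1272, 0.1622]
tool_rot: [-3.122, -0.015, -0.045]
force: [1.9, 0.8, -0.9]
width: 0.017
```

```bash
python3 step.py H -0.37
```

```text
t 23.73 meas [(np.float64(-0.3804), np.float64(0.0018)), (np.float64(-0.3805), np.float64(0.0019))] H 0.029 (ly err 0.0004 lx -0.0000) rot [-3.122 -0.015 -0.045]
G 0.588 c 0.000 th -0.3800 w 0.000 res [0.0005]
H [ 0.029 -0.07  -0.17  -0.27  -0.37  -0.37 ]
rows [[0, np.float64(0.0009), np.float64(0.024)], [0, np.float64(0.0029), np.float64(0.0238)], [0, np.float64(0.0052), np.float64(0.0234)], [0, np.float64(0.0075), np.float64(0.0227)], [0, np.float64(-0.0), np.float64(-0.0)]]
```

Call:
{"api": "play_rows", "payload": {
  "motion": [
    [[0,0.0009,0.022],[0,0,0],1],
    [[0,0.0029,0.022],[0,0,0],1],
    [[0,0.0052,0.022],[0,0,0],1],
    [[0,0.0065,0.022],[0,0,0],1],
    [[0,0,0],[0,0,0],1]
  ]
}}

```text
time_s: 24.35
ee_pos: [0.5423, 0.1121, 0.0713]
tool_rot: [-3.124, -0.011, -0.044]
force: [2.5, 2.6, -0.7]
width: 0.0174
```

```bash
python3 step.py H -0.38
```

```text
t 24.45 meas [(np.float64(-0.3803), np.float64(0.0018)), (np.float64(-0.3808), np.float64(0.0019))] H -0.351 (ly err 0.0003 lx -0.0001) rot [-3.124 -0.012 -0.043]
G 0.588 c 0.000 th -0.3800 w 0.000 res [0.0008]
H [-0.351 -0.358 -0.365 -0.373 -0.38  -0.38 ]
rows [[0, np.float64(0.0009), np.float64(0.0017)], [0, np.float64(0.0006), np.float64(0.0017)], [0, np.float64(0.0006), np.float64(0.0016)], [0, np.float64(0.0006), np.float64(0.0016)], [0, np.float64(-0.0), np.float64(-0.0)]]
```

Call:
{"api": "play_rows", "payload": {
  "motion": [
    [[0,0.0008,0.0017],[0,0,0],1],
    [[0,0.0006,0.0017],[0,0,0],1],
    [[0,0.0006,0.001],[0,0,0],1],
    [[0,0,0],[0,0,0],1],
    [[0,0,0],[0,0,0],1]
  ]
}}

```text
time_s: 25.08
ee_pos: [0.5423, 0.1112, 0.0688]
tool_rot: [-3.124, -0.013, -0.043]
force: [0.7, 1.4, -0.5]
width: 0.0173
```

Call:
{"api": "play_rows", "payload": {
  "motion": [
    [[0,0,0],[0,0,0],-1],
    [[0,0,0],[0,0,0],-1],
    [[0,0,0],[0,0,0],-1],
    [[0,0,0],[0,0,0],-1],
    [[0,0,0],[0,0,0],-1]
  ]
}}

```text
time_s: 25.7
ee_pos: [0.5421, 0.1108, 0.0689]
tool_rot: [-3.125, -0.012, -0.042]
force: [-0.7, -0.1, -0.3]
width: 0.0854
```

Open. Retreat straight up.

Call:
{"api": "play_rows", "payload": {
  "motion": [
    [[0,0,-0.02],[0,0,0],-1],
    [[0,0,-0.03],[0,0,0],-1],
    [[0,0,-0.03],[0,0,0],-1],
    [[0,0,-0.03],[0,0,0],-1],
    [[0,0,-0.02],[0,0,0],-1]
  ]
}}

```text
time_s: 26.32
ee_pos: [0.5395, 0.1085, 0.2013]
tool_rot: [-3.125, -0.008, -0.042]
force: [-0.4, 0.4, 0.4]
width: 0.0855
```

Call:
{"api": "play_rows", "payload": {
  "motion": [
    [[0,0,-0.03],[0,0,0],-1],
    [[0,0,-0.02],[0,0,0],-1],
    [[0,0,0],[0,0,0],-1],
    [[0,0,0],[0,0,0],-1],
    [[0,0,0],[0,0,0],-1]
  ]
}}

```text
time_s: 26.95
ee_pos: [0.5386, 0.1076, 0.2522]
tool_rot: [-3.125, -0.008, -0.042]
force: [0.1, -0.3, 0.6]
width: 0.0855
```

```bash
python3 - <<'E'
from h import *
p,d=snapshot('scene');print(tilt('scene',d),[tilt('top',snapshot('top')[1])[0] for _ in range(2)],state()['ee_pos'],state()['force'])
cv2.imwrite('pics/end.png',p[:,:,::-1])
E
```

```text
(np.float64(-0.3808782867084094), np.float64(0.0019984261294294183)) [np.float64(-0.38029721727094745), np.float64(-0.38084464401523765)] [0.53874615 0.10761274 0.25252747] [ 0.45686099 -0.16052261 -0.56488815]
```

View pics/end.png

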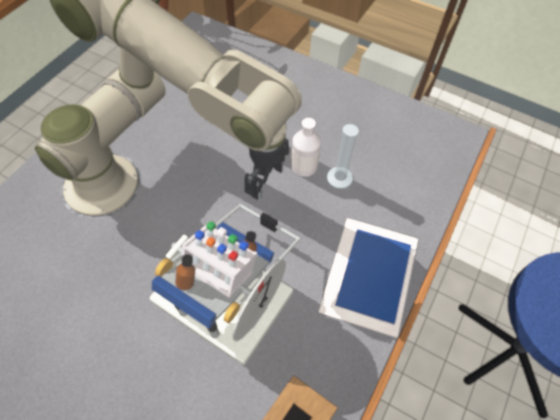

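The tray is on its stop and the free grip at (268,222) is clear of the open gripper at (258,180). The white bottle and the cylinder have not moved; the amber bottle is hidden behind the arm in this view.

```bash
python3 -c "
from plant import *
print(hand_in())"
```

```text
the job is handed in; nothing more can be done
None
```

The job is handed in; the hand-in gave no verdict. I raised the tray by its black grip, held the pointer in the red for about 9 s, lowered the tray back onto the same stop, let go and backed off.

- **Hold:** I steered the handle with tilt readings from the cameras between moves. From about t = 11.5 s to 21.5 s every tilt reading lay between -0.06 and +0.03 rad. From 14.9 s to 20.8 s they stayed within -0.03 to -0.01 rad.
- **Set mark:** I read it at about -0.025 rad, uncertain by about 0.03, from the dial pictures.
- **Speed:** the highest estimated rocker speed was about 0.33 rad/s, against the limit of 0.8. The tray touched down on its stop at about 0.2 rad/s.
- **At the end:** tilt was -0.380 to -0.381 rad from both cameras, with the gripper open about 19 cm above the grip point and a wrist reading under 1 N (noise level).
- **Bottles and cylinder:** the white bottle and the measuring cylinder looked unmoved. The amber bottle was hidden by the arm in the last picture, so I did not check it; the gripper stayed well away from it.
- **Checks that disagreed:**
  - The top and scene cameras differed by about 5 mrad near level.
  - One early hold prediction was about 0.03 rad off until I refitted the model.
  - One plan came out useless and was recomputed before any move.

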